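Air-zero the electrode tweezers at the marked gap

TASK

The sprung electrode tweezers must be zeroed in air at the marked tip gap. Lever the snapped-down clear tip guard of their bench rest up with the spatula, its blade in the pry slot under the blue lip, swing the guard right over until it stays open, and lay the spatula back flat on the worktop. Then lift the tweezers out level by their blue grip pads, squeeze them until the yellow pointer on the moving leg stands at the red rider on the white gap scale (never so far that the discs meet), and finish still holding them there, steady and clear of everything, at least 10 cm above the worktop, without disturbing the small things around.

Things in the scene. Friction and masses are not known exactly. Their poses are not given: they have to be found in the camera images.
- tweezers_grip (a point): centre of the grip of the 170 mm, 75 g electrode tweezers: midway between the two ribbed blue pads, half-way up them, 35 mm above the worktop in the rest. They lie on edge, legs side by side; x points to the disc tips (70 mm ahead), y to the left leg, z up. Pads 26 mm long (x), 14 mm high, 32 mm apart over their outsides when relaxed; free room beside and below down to the 6 mm base plate
- moving_leg (a joint): closing angle (rad) of the right (-y) leg about the spring bow 80 mm behind the grip: 0 relaxed, discs 27 mm apart; they meet at 0.178. Width over the pads = 32 mm - 80 mm x angle (within 0.8 mm); squeezing takes about 1 N plus 0.7 N per mm at the pads
- pointer (a point): tip of the yellow pointer standing on the moving leg 114 mm ahead of the bow, at the rear edge of the white gap scale that crosses the legs 36 mm ahead of the grip (top of the scale 12 mm above the grip centre). It moves 114 mm per rad toward the left leg
- rider_line (a point): middle of the red rider (4 mm wide) clipped on the white gap scale, at the rear edge along which the pointer travels; axes of the tweezers (y along the scale, toward the left leg, to which the scale is fixed). The pointer is at the mark when both have the same place along y
- rider (a joint): place of the red rider along the scale (m), stiff, 0 to 0.012 growing toward the left leg. The pointer stands at it when 0.114 m x moving_leg = 0.005 m + rider
- guard_lip (a point): outer edge of the underside of the blue pry lip, middle of its 26 mm length; moves with the guard; 37 mm above the worktop when shut, then x points along the tweezers to the tips, y toward the hinge, z up. The hinge line lies along x, 67.5 mm in +y and 2 mm above this point
- slot_mouth (a point): middle of the mouth of the pry slot, 32.5 mm above the worktop: 26 mm long along x, 9 mm high between a fixed ledge and the shut lip above it, 12 mm deep toward +y to a wall. The blade goes in along +y, from the right side of the rest. x along the tweezers to the tips, z up; it stays when the guard opens
- guard (a joint): opening angle (rad) of the clear tip guard over the discs: 0 snapped shut, 2.6 open against its stop on the far side. A sprung catch resists the first 0.15 rad with about 3 N at the lip; then it swings freely, falls shut if left short of upright and falls open if taken beyond about 1.6
- spatula_mid (a point): centre of the 189 mm, 22 g steel spatula, long axis y, lying flat. Its middle 75 mm are a round red handle, 9 mm diameter, on whose axis this point lies, 4.6 mm above the underside; a flat blade 12 mm wide, 2 mm thick runs to both ends at the underside. Either end serves
- rest: light grey bench rest, fixed, base plate 200 x 84 x 6 mm; origin on the worktop under the grip of the tweezers, x along the tweezers to the tips (it reaches 105 mm behind, 97 mm ahead), y to the left, z up; nothing of it is higher than 50 mm but the guard when open
- timer: white countdown timer 58 x 66 x 19 mm, origin under its centre; leave alone
- vial: glass vial with white cap, 27 mm wide, 62 mm tall, origin under its centre; leave alone
- beaker_small: small glass beaker 56 x 62 x 62 mm, origin under its centre; leave alone
- marker_red: red marker lying flat, 136 mm long, origin under its centre; leave alone
Mind the look-alikes: they are no part of the job. Leave any green or pink look-alike of the part that bears spatula_mid alone.

How it is judged:
By the outcome, as a careful person would: the job done as asked, in the order asked, and still so for the second after the job is handed in, while the arm keeps its last pose, push and grip.
It also fails if it takes over 58 s, if anything falls off the work surface, if the arm or the gripper's body presses on something with over 40 N, if the wrist force passes 120 N, or if a joint passes its speed limit or range.

ROBOT

A 6-joint arm with a two-finger parallel gripper is mounted at the origin on a cart in front of the work surface, level with it; the furniture and walls round the work are solid. World frame = base frame: x ahead of the robot, y to its left, z up, the work surface at z = 0. Lengths are in m, angles in rad, forces in N, time in s.
With the tool pointing down it reaches from about 0.375 to 0.975 m from the base axis. Payload 3.8 kg.
Tool frame: the origin (TCP) lies midway between the tips of the shut fingers; the grasp point (between the pads) lies 19 mm behind it; z points along the fingers, y is the line along which they close (so a half turn about z gives the same grasp; the last joint's range is limited). The gripper opens to 88 mm and grips with 3 to 60 N. Pads are 18 mm wide; open, the fingers measure 123 mm over their backs; the gripper's body (75 mm by 187 mm) begins 45 mm behind the grasp point.
Start: joints at [-0.037, 0.264, 1.604, -0, 1.274, -0.037], TCP at [0.675, -0, 0.239] pointing down, gripper open.
Joint ranges: [-2.63, 2.63], [-0.94, 2.18], [0.31, 2.57], [-1.31, 4.45], [0, 2.66], [-2.55, 2.55]. Speed limits (rad/s): [2.57, 2.57, 3.14, 3.14, 3.14, 3.14].

INTERFACE

Orientations are given as a rotation vector (axis times angle).
In Python, from cell import manip, inverse_kinematics, cams, order gives the robot as it stands. Calls block until the motion is done:
- manip.move_pose(position, orientation): joint-space move of the TCP to a pose.
- manip.move_linear(position, rate=0.15, rot=None): straight line of the TCP; rot=None keeps the orientation; rate is the mean speed in m/s.
- manip.set_joints(angles): joint-space move.
- manip.set_gripper(opening, force=None): finger opening in m; force is the grip in N (None keeps the last); returns when the fingers have stopped.
- manip.dwell(seconds).
- inverse_kinematics(position, orientation): joint angles nearest the present ones, or None.
- manip.state(): the state.
- cams.capture(name): name is "scene" or "side" or "wrist"; returns a dict with "image" (420x560x3 uint8, blue, green, red), "z_map" (420x560 float32, m along the optical axis (not along the pixel's ray), 0 where there is no reading), "intrinsics" (3x3 intrinsics, pixels), "position" and "orientation" of the camera in the world; the wrist camera has in their place "T_tool_cam" (4x4, takes a point from camera to tool coordinates, whose origin is the TCP and whose axes are the flange's). Camera axes: x right, y down, z forward; pixel columns grow to the right and rows downward; lengths in m; the calibration is good to about 2 mm. A picture is of the moment at which its call begins: read the wrist's pose just before it.
A pose or a line that the arm cannot do raises manip.IKError and nothing moves.
- order.close_job(): hands the job in; it is judged then, once.
The state is a dict: "clock": time; "joint_pos": joint angles; "joint_velocities": joint speeds; "tau": joint torques, N m; "tool_pos": TCP position; "tcp_rot": TCP orientation; "contact_force": force on the tool from outside, world axes, zero at the start; "moment": the same for the moment, N m; "gripper_width": finger opening in m; "grasp_force": force on a finger pad.
Only numpy, scipy, OpenCV 4.12 (cv2) and the standard library are available. Lean on these libraries where they do the work, as an engineer would, in place of code of your own. Each camera call takes 0.05 s, during which the arm holds its last target. There are 200 camera calls.

## Working session

There is one attempt and no reset: what is moved stays moved. The work goes in short steps, each a Python script; the robot and the scene stay as the last script left them, time stands still between calls to the robot, and variables do not carry over. Pictures are saved under pics/ and viewed, at most 15 in all, crops included, and the job is handed in when it is done.

```bash
ls; mkdir -p pics; python3 - <<'E'
from cell import manip,cams
import cv2,numpy as np,pickle
d={n:cams.capture(n) for n in("scene","side")}
pickle.dump(d,open("c0.pkl","wb"))
for n in d:
    cv2.imwrite(f"pics/{n}0.png",cv2.resize(d[n]["image"],(784,588),interpolation=cv2.INTER_CUBIC)); print(n,d[n]["position"],d[n]["orientation"],d[n]["intrinsics"])
print(manip.state())
E
```

```text
pics
scene [ 0.17784319 -0.92421743  0.84531434] [-2.19946937  0.45654431 -0.24943502] [[438.45202876   0.         279.82070537]
 [  0.         438.45202876 210.92502999]
 [  0.           0.           1.        ]]
side [-0.21770256 -1.1677204   1.02797248] [-2.09673486  0.61641718 -0.36083614] [[467.65532423   0.         278.55065199]
 [  0.         467.65532423 201.4965903 ]
 [  0.           0.           1.        ]]
{'clock': 0.1, 'joint_pos': array([-3.69035298e-02,  2.64668386e-01,  1.60521271e+00,  1.36284389e-05,
        1.27373326e+00, -3.68760619e-02]), 'joint_velocities': array([ 2.23970456e-03, -4.53965332e-03, -3.56517568e-03, -1.29113956e-04,
        2.49183642e-04,  3.66416518e-05]), 'tau': array([ 2.09863060e-04, -5.03614998e+01, -3.58072400e+01,  7.29403482e-02,
        2.32994242e-02, -8.27531630e-05]), 'tool_pos': array([6.74357702e-01, 2.39192720e-05, 2.37532237e-01]), 'tcp_rot': array([-2.22042218e+00, -2.22035230e+00,  2.14518386e-03]), 'contact_force': array([1.07412839, 0.06930262, 0.11290792]), 'moment': array([ 0.00345167,  0.02448296, -0.06647549]), 'grasp_force': 0.0, 'gripper_width': 0.08804546361212431}
```

View pics/scene0.png

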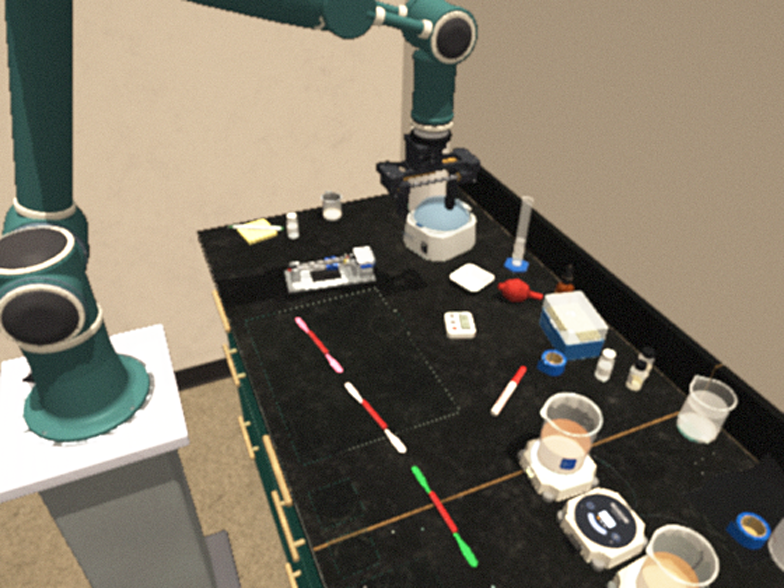

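View pics/side0.png

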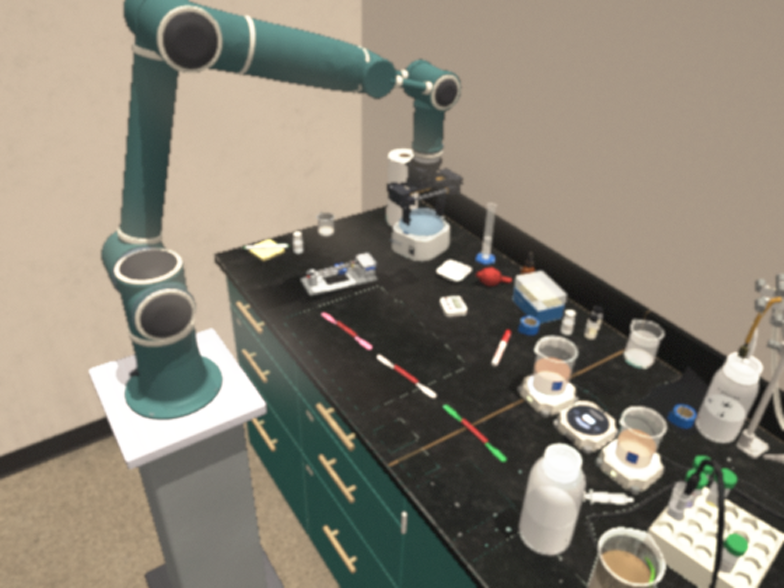

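The scene view shows the steel spatula with its red handle at about (375,417), the pink look-alike at (318,345), the green one at (444,515) and the rest at (330,272) with its clear guard at (363,262). Next I cast rays to get positions, then look from close by.

```bash
cat > h.py <<'E'
import numpy as np,cv2,pickle
from scipy.spatial.transform import Rotation as R
from cell import manip,cams,inverse_kinematics
def ray(K,p,Rm,uv,z):
    d=Rm@np.linalg.solve(K,[uv[0],uv[1],1.]); return p+d*(z-p[2])/d[2]
def cap(name):
    s=manip.state(); c=cams.capture(name)
    if name=="wrist":
        T=c["T_tool_cam"]; Rt=R.from_rotvec(s["tcp_rot"]).as_matrix()
        c["R"]=Rt@T[:3,:3]; c["p"]=s["tool_pos"]+Rt@T[:3,3]
    else: c["R"]=R.from_rotvec(c["orientation"]).as_matrix(); c["p"]=c["position"]
    return c
def pt(c,uv,z): return ray(c["intrinsics"],c["p"],c["R"],uv,z)
def proj(c,P):
    q=c["intrinsics"]@(c["R"].T@(np.asarray(P)-c["p"])); return q[:2]/q[2]
def down(yaw):  # tool z down, tool y along world direction at angle yaw
    y=np.array([np.cos(yaw),np.sin(yaw),0]); z=np.array([0,0,-1.])
    return R.from_matrix(np.c_[np.cross(y,z),y,z]).as_rotvec()
E
python3 - <<'E'
from h import *
d=pickle.load(open("c0.pkl","rb"));c=d["scene"];c["R"]=R.from_rotvec(c["orientation"]).as_matrix();c["p"]=c["position"]
for n,u,v,z in[("spA",348,386,.002),("spB",402,448,.002),("mid",375,417,.005),("restL",288,287,.006),("restR",376,280,.006),("restBk",287,265,.02),("guard",364,262,.04),("timer",460,325,.02),("pinkB",340,370,.002),("greenA",415,470,.002),("vial",292,228,.03),("marker",508,392,.008)]:
    print(n,pt(c,(u/1.4,v/1.4),z).round(3))
s=manip.state(); print(R.from_rotvec(s["tcp_rot"]).as_matrix().round(2)); print(cams.capture("wrist")["T_tool_cam"].round(3))
for yaw in(0,.5,1.,1.57,-1.57,-1,-.5): 
    print(yaw,inverse_kinematics([.5,-.15,.2],down(yaw)),inverse_kinematics([.6,.25,.2],down(yaw)))
E
```

```text
spA [ 0.444 -0.167  0.002]
spB [ 0.477 -0.336  0.002]
mid [ 0.46  -0.258  0.005]
restL [0.427 0.166 0.006]
restR [0.619 0.115 0.006]
restBk [0.444 0.23  0.02 ]
guard [0.603 0.147 0.04 ]
timer [ 0.712 -0.112  0.02 ]
pinkB [ 0.445 -0.121  0.002]
greenA [ 0.478 -0.385  0.002]
vial [0.498 0.365 0.03 ]
marker [ 0.709 -0.301  0.008]
[[ 0.  1. -0.]
 [ 1. -0.  0.]
 [ 0. -0. -1.]]
[[-0.001 -0.953 -0.303  0.078]
 [ 1.    -0.001  0.     0.001]
 [-0.    -0.303  0.953 -0.146]
 [ 0.     0.     0.     1.   ]]
0 [-3.39174650e-01  2.36037379e-03  1.97179067e+00 -4.44089210e-16
  1.16744161e+00 -3.39174650e-01] [ 3.56474052e-01  2.42829294e-01  1.70262222e+00 -4.44089210e-16
  1.19614114e+00  3.56474052e-01]
0.5 [-0.33917465  0.00236037  1.97179067  0.          1.16744161 -0.83917465] [ 0.35647405  0.24282929  1.70262222  0.          1.19614114 -0.14352595]
1.0 [-0.33917465  0.00236037  1.97179067  0.          1.16744161 -1.33917465] [ 3.56474052e-01  2.42829294e-01  1.70262222e+00 -4.44089210e-16
  1.19614114e+00 -6.43525948e-01]
1.57 [-0.33917465  0.00236037  1.97179067  0.          1.16744161 -1.90917465] [ 3.56474052e-01  2.42829294e-01  1.70262222e+00 -4.44089210e-16
  1.19614114e+00 -1.21352595e+00]
-1.57 [-3.39174650e-01  2.36037379e-03  1.97179067e+00 -4.44089210e-16
  1.16744161e+00  1.23082535e+00] [ 3.56474052e-01  2.42829294e-01  1.70262222e+00 -4.44089210e-16
  1.19614114e+00  1.92647405e+00]
-1 [-3.39174650e-01  2.36037379e-03  1.97179067e+00 -8.88178420e-16
  1.16744161e+00  6.60825350e-01] [ 3.56474052e-01  2.42829294e-01  1.70262222e+00 -8.88178420e-16
  1.19614114e+00  1.35647405e+00]
-0.5 [-0.33917465  0.00236037  1.97179067  0.          1.16744161  0.16082535] [0.35647405 0.24282929 1.70262222 0.         1.19614114 0.85647405]
```

```bash
python3 - <<'E'
from h import *
print(cams.capture("wrist")["intrinsics"][0])
manip.move_pose([.56,.12,.22],down(-1.83))
a=cap("wrist"); cv2.imwrite("pics/w_rest.png",cv2.resize(a["image"],(784,588),interpolation=cv2.INTER_CUBIC))
manip.move_pose([.46,-.24,.16],down(.19))
b=cap("wrist"); cv2.imwrite("pics/w_sp.png",b["image"])
pickle.dump((a,b),open("c1.pkl","wb"))
print(manip.state()["clock"])
E
```

```text
[299.9053428    0.         275.84029253]
4.375
```

View pics/w_rest.png

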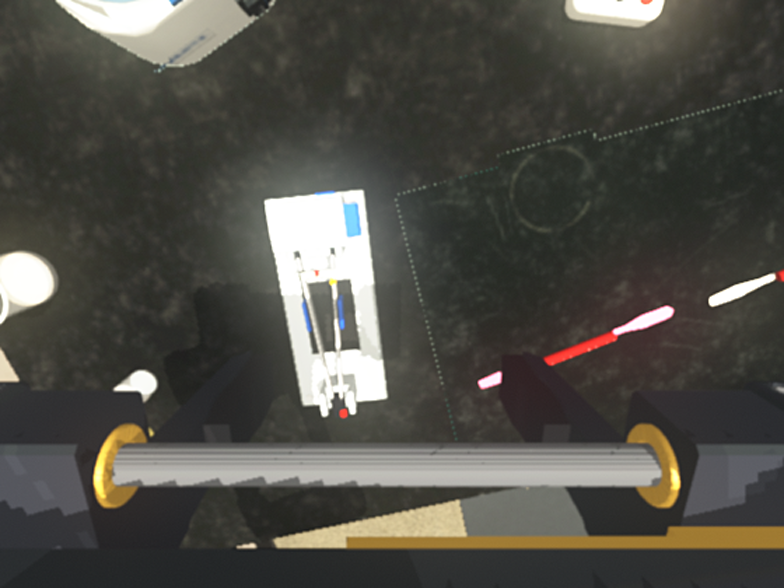

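View pics/w_sp.png

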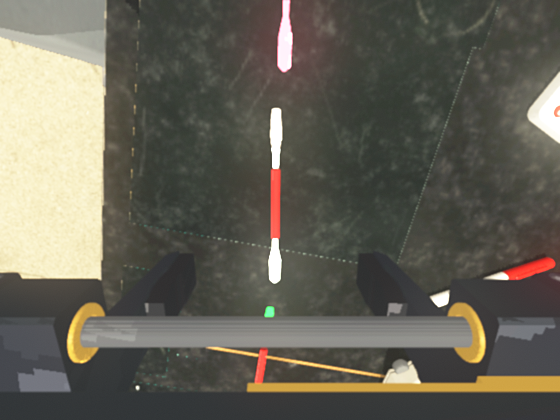

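The rest view shows the blue lip at (351,218), the pads at (307,316) and (340,312), and the red rider at (317,272) next to the yellow pointer at (332,283). In the spatula view, the steel spatula's red handle runs from (276,170) to (275,238) and its ends are at (276,108) and (275,283).

```bash
cat >> h.py <<'E'
def blobs(c,kind,roi,amin=6):
    x0,y0,x1,y1=roi; h=cv2.cvtColor(c["image"],cv2.COLOR_BGR2HSV)[y0:y1,x0:x1]
    H,S,V=h[...,0],h[...,1],h[...,2]
    m={"blue":(H>95)&(H<130)&(S>110)&(V>60),"red":((H<8)|(H>172))&(S>150)&(V>90),"white":(S<60)&(V>150),"yellow":(H>18)&(H<35)&(S>110)&(V>110)}[kind]
    n,L,st,ce=cv2.connectedComponentsWithStats(m.astype(np.uint8))
    out=[]
    for i in range(1,n):
        if st[i,4]>=amin:
            ys,xs=np.nonzero(L==i); r=cv2.minAreaRect(np.c_[xs,ys].astype(np.float32))
            out.append((ce[i]+[x0,y0],int(st[i,4]),cv2.boxPoints(r)+[x0,y0]))
    return out
E
python3 - <<'E'
from h import *
a,b=pickle.load(open("c1.pkl","rb"))
for k in("red","white"):
    for ce,n,bx in blobs(b,k,(240,95,310,290),30):
        print(k,ce.round(1),n,[pt(b,q,.0046 if k=="red" else .002)[:2].round(4).tolist() for q in [ce,*bx]])
for k,z in(("blue",.037),("yellow",.047),("red",.047)):
    for ce,n,bx in blobs(a,k,(185,130,280,300),4):
        zz=.042 if n>30 else z
        print(k,ce.round(1),n,bx.round(1).tolist(),[pt(a,q,zz)[:2].round(4).tolist() for q in [ce,*bx]])
for q in[(265,200),(362,190),(387,398),(302,405)]: print(pt(a,np.array(q)/1.4,.006).round(4))
E
```

```text
red [275.1 202.4] 636 [[0.4614, -0.247], [0.4508, -0.2134], [0.4597, -0.2117], [0.4739, -0.2843], [0.4644, -0.2861]]
white [275.7 135.7] 643 [[0.4493, -0.1806], [0.4391, -0.1563], [0.4504, -0.1541], [0.4616, -0.2107], [0.4496, -0.213]]
white [274.4 261.8] 497 [[0.4738, -0.3159], [0.4615, -0.289], [0.4755, -0.2863], [0.4863, -0.3411], [0.4716, -0.3439]]
blue [231.6 137.1] 23 [[224.9, 137.1], [238.0, 135.7], [238.1, 137.1], [225.1, 138.5]] [[0.6288, 0.1505], [0.6306, 0.1575], [0.6285, 0.1435], [0.627, 0.1438], [0.6292, 0.1578]]
blue [251.2 156.6] 211 [[245.3, 146.1], [254.6, 144.9], [257.4, 167.2], [248.0, 168.4]] [[0.6041, 0.1356], [0.6164, 0.1386], [0.615, 0.1286], [0.5915, 0.1323], [0.5929, 0.1424]]
blue [243.1 224.8] 64 [[240.8, 214.1], [244.1, 213.9], [245.5, 234.0], [242.2, 234.2]] [[0.5319, 0.1664], [0.545, 0.1652], [0.5443, 0.1615], [0.5204, 0.1669], [0.5211, 0.1707]]
blue [218.8 226. ] 49 [[215.4, 216.4], [217.7, 215.8], [222.2, 235.7], [220.0, 236.2]] [[0.5377, 0.1938], [0.5498, 0.1939], [0.5497, 0.1912], [0.5252, 0.1937], [0.5253, 0.1964]]
yellow [237.1 201.1] 14 [[234.4, 200.8], [238.8, 198.6], [240.0, 201.0], [235.6, 203.2]] [[0.5619, 0.1637], [0.563, 0.1665], [0.5641, 0.1611], [0.5612, 0.1606], [0.56, 0.166]]
red [245.  294.9] 31 [[242.0, 292.0], [247.0, 292.0], [247.0, 298.0], [242.0, 298.0]] [[0.4426, 0.1908], [0.4475, 0.1932], [0.4459, 0.1872], [0.4377, 0.1896], [0.4393, 0.1957]]
[0.6346 0.2053 0.006 ]
[0.6215 0.1245 0.006 ]
[0.426  0.1547 0.006 ]
[0.4398 0.2372 0.006 ]
```

```bash
python3 - <<'E'
from h import *
r=down(np.radians(10.26))
manip.set_gripper(.03,40)
manip.move_pose([.4573,-.2234,.05],r)
manip.move_linear([.4573,-.2234,.008],.1)
s=manip.state(); print(s["tool_pos"],s["contact_force"])
e=s["tool_pos"]-[.4573,-.2234,.008]
manip.move_linear([.4573-e[0],-.2234-e[1],.0015-e[2]],.03)
s=manip.state(); print(s["tool_pos"],s["contact_force"])
manip.set_gripper(0,45)
s=manip.state(); print(s["gripper_width"],s["grasp_force"])
manip.move_linear([.4573,-.2234,.09],.1)
s=manip.state(); print(s["tool_pos"],s["contact_force"],s["gripper_width"],s["clock"])
b=cap("wrist"); cv2.imwrite("pics/w_grip.png",b["image"]); pickle.dump((b,s),open("c2.pkl","wb"))
E
```

```text
[ 0.45810063 -0.22394608  0.00888694] [ 0.16179308 -0.2741471   0.03902922]
[ 0.45642005 -0.22281222  0.00060137] [ 0.59759117  0.00144645 -0.57016108]
0.009171750894776547 45.00007688999176
[ 0.4566983  -0.22307192  0.08929775] [-0.16172239  0.47779765 -1.60842232] 0.009148147831381036 8.3417
```

View pics/w_grip.png

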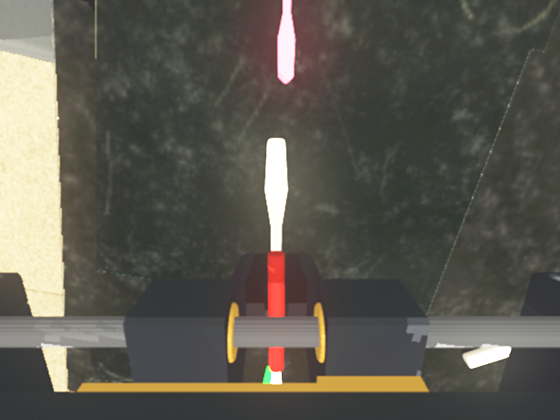

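```bash
cat >> h.py <<'E'
PHI=-0.155; G=np.array([.5340,.180,0])
EX=np.array([np.cos(PHI),np.sin(PHI),0]); EY=np.array([-np.sin(PHI),np.cos(PHI),0])
def W(x,y,z): return G+x*EX+y*EY+np.array([0,0,z])
def Rr(P): d=np.asarray(P)-G; return np.array([d@EX,d@EY,d[2]])
TIP=.0685
def goto(P,rate=.1,lin=True,rot=None):   # corrected for steady-state error
    (manip.move_linear(P,rate,rot) if lin else manip.move_pose(P,rot))
E
python3 - <<'E'
from h import *
b,s=pickle.load(open("c2.pkl","rb"))
t=pt(b,(276,139),s["tool_pos"][2]+.001); Rt=R.from_rotvec(s["tcp_rot"]).as_matrix(); print("tip in tool",Rt.T@(t-s["tool_pos"]))
r=down(PHI)
manip.move_pose(W(.0753,-.14-TIP,.12),r)
manip.move_linear(W(.0753,-.065-TIP,.032),.15)
s=manip.state(); print(Rr(s["tool_pos"]),s["contact_force"],s["clock"])
b=cap("wrist"); pickle.dump((b,s),open("c3.pkl","wb"))
im=b["image"][0:300,130:430]; cv2.imwrite("pics/w_ins.png",cv2.resize(im,(600,600),interpolation=cv2.INTER_CUBIC))
for ce,n,bx in blobs(b,"blue",(150,0,420,260),20): print(ce.round(1),n,[(Rr(pt(b,q,.040))[:2]*1e3).round(1).tolist() for q in[ce,*bx]])
E
```

```text
tip in tool [ 0.06810859  0.00066228 -0.00094308]
[ 0.07589526 -0.13377374  0.03256193] [ 0.13264725 -0.4947569   0.02596721] 10.2
[330.1  13.1] 31 [[98.3, -15.9], [98.1, -20.4], [98.1, -11.4], [98.5, -11.4], [98.5, -20.4]]
[273.1  59.3] 1947 [[75.4, -32.6], [62.6, -26.9], [88.2, -26.9], [88.5, -38.6], [62.2, -38.6]]
```

View pics/w_ins.png

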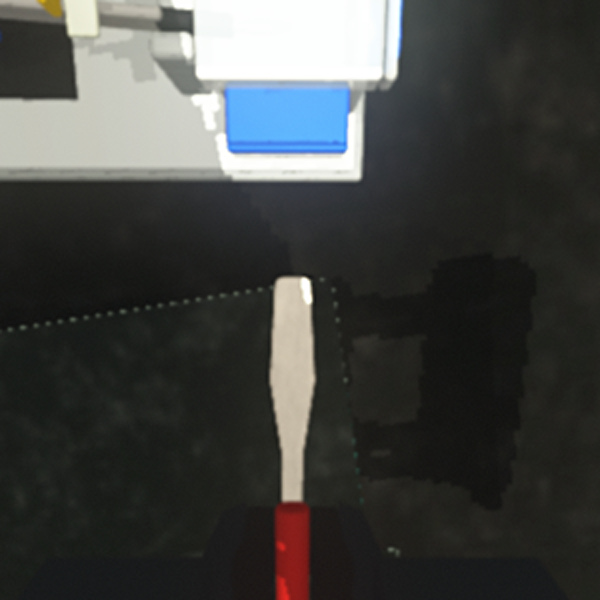

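```bash
cat >> h.py <<'E'
HY,HZ=.0289,.039
def arc(th,r=.060):
    y=HY-r*np.cos(th)-.002*np.sin(th); z=HZ+r*np.sin(th)-.002*np.cos(th)
    return W(.0748,y-TIP,z-.0012)
E
python3 - <<'E'
from h import *
manip.set_gripper(0,60)
manip.move_linear(W(.0748,-.041-TIP,.0315),.06)
manip.move_linear(W(.0748,-.031-TIP,.0315),.04)
s=manip.state(); print(Rr(s["tool_pos"]),s["contact_force"],s["clock"])
for th in(.04,.1,.16,.25,.4,.55):
    manip.move_linear(arc(th),.04)
    s=manip.state(); print(th,Rr(s["tool_pos"]).round(4),s["contact_force"].round(2),s["moment"].round(3))
print(s["clock"])
b=cap("wrist"); pickle.dump((b,s),open("c4.pkl","wb"))
im=b["image"][0:300,130:430]; cv2.imwrite("pics/w_lift.png",cv2.resize(im,(600,600),interpolation=cv2.INTER_CUBIC))
E
```

```text
[ 0.07480408 -0.0993047   0.03150097] [-0.12579779 -0.51542336  0.15380426] 11.4167
0.04 [ 0.0747 -0.0998  0.0384] [-0.46  0.11 -1.1 ] [-0.061  0.088 -0.015]
0.1 [ 0.0747 -0.0997  0.0418] [ 0.15 -0.66 -1.97] [-0.26   0.159 -0.007]
0.16 [ 0.0746 -0.0994  0.0454] [-0.56 -1.39 -2.15] [-0.498  0.138  0.026]
0.25 [ 0.0748 -0.0985  0.0509] [-0.74 -3.03 -3.38] [-0.713  0.158  0.02 ]
0.4 [ 0.0749 -0.0957  0.0597] [-1.11 -3.95 -3.45] [-0.889  0.173  0.015]
0.55 [ 0.0752 -0.0915  0.068 ] [-0.35 -3.51 -2.54] [-0.784  0.238  0.033]
13.2667
```

View pics/w_lift.png

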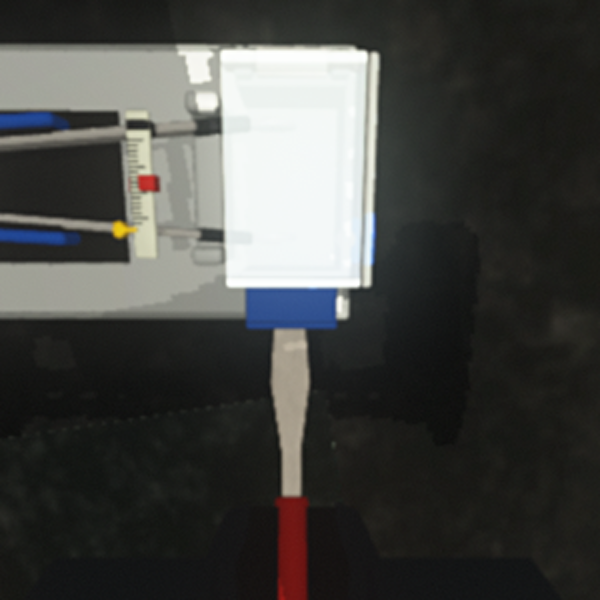

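```bash
python3 - <<'E'
from h import *
for f in("c3.pkl","c4.pkl"):
    b,s=pickle.load(open(f,"rb")); K=b["intrinsics"]
    def p3(u,v):
        z=np.median(b["z_map"][v-1:v+2,u-1:u+2]); return (Rr(b["p"]+b["R"]@(np.linalg.solve(K,[u,v,1.])*z))*1e3).round(1)
    print(f,(Rr(s["tool_pos"])*1e3).round(1))
    for u,v in ([(275,145),(275,190),(275,230),(276,50),(276,70)] if f[1]=="3" else [(275,150),(275,158),(275,170),(275,190),(275,230),(275,240),(275,148),(275,160),(276,153),(280,150),(290,60),(275,130)]): print((u,v),p3(u,v))
E
```

```text
c3.pkl [  75.9 -133.8   32.6]
(275, 145) [ 76.1 -68.2  33.9]
(275, 190) [ 76.1 -90.   34. ]
(275, 230) [  76.1 -111.3   33.6]
(276, 50) [ 76.6 -29.1  40. ]
(276, 70) [ 76.6 -36.7  40.6]
c4.pkl [ 75.2 -91.5  68. ]
(275, 150) [ 75.3 -31.1  41.9]
(275, 158) [ 75.3 -35.6  41.8]
(275, 170) [ 75.3 -42.6  41.3]
(275, 190) [ 75.3 -53.2  46.4]
(275, 230) [ 75.3 -73.7  56.9]
(275, 240) [ 75.3 -78.4  60.2]
(275, 148) [ 75.3 -30.   41.6]
(275, 160) [ 75.3 -36.6  42.7]
(276, 153) [ 75.9 -32.8  41.9]
(280, 150) [ 78.2 -31.1  41.8]
(290, 60) [82.8 13.6 50.1]
(275, 130) [ 75.4 -19.8  51.7]
```

The blade has pivoted in the grip to about 28° nose-down and the lip has hardly moved. Gripped only by friction about the finger axis, it doesn't hold the catch load. I'll pitch the hand so that the spatula's tail bears against the gripper body, which makes it a rigid lever.

```bash
cat >> h.py <<'E'
def rotp(psi): return (R.from_rotvec(EX*psi)*R.from_rotvec(down(PHI))).as_rotvec()
def tcp_for(ty,tz,nu,psi,x=.0748):   # tip (mid thickness) at ty,tz in rest frame
    c,s=np.cos(nu),np.sin(nu)
    gy=ty-(TIP*c+.0036*s); gz=tz-(TIP*s-.0036*c)
    return W(x,gy+.004*np.sin(psi),gz-.004*np.cos(psi))
def p3(b,u,v):
    z=np.median(b["z_map"][v-1:v+2,u-1:u+2]); return (Rr(b["p"]+b["R"]@(np.linalg.solve(b["intrinsics"],[u,v,1.])*z))*1e3).round(1)
E
python3 - <<'E'
from h import *
s=manip.state(); print(s["grasp_force"],s["gripper_width"],(Rr(s["tool_pos"])*1e3).round(1))
D=np.radians
print("now est", (Rr(tcp_for(-.031,.0335,D(-28.7),0))*1e3).round(1))
for ps,nu,ty,tz in((0,-28.7,-.031,.0335),(28,0,-.031,.033),(50,-5,-.031,.036),(50,-5,.02,.1),(50,-5,.05,.09)):
    print(ps,(Rr(tcp_for(ty,tz,D(nu),D(ps)))*1e3).round(1),inverse_kinematics(tcp_for(ty,tz,D(nu),D(ps)),rotp(D(ps))))
E
```

```text
59.97130572795868 0.007452408696452789 [ 75.1 -91.5  67.9]
now est [ 74.8 -89.4  65.6]
0 [ 74.8 -89.4  65.6] [ 9.25809248e-02  2.85452326e-01  1.92093832e+00 -4.44089210e-16
  9.35202005e-01  2.47580925e-01]
28 [ 74.8 -97.6  33.1] [-0.19328257  0.34547182  2.00742982  0.63324506  0.91532646 -0.46408743]
50 [ 74.8 -95.9  43. ] [-0.36370778  0.47282417  2.0023367   0.96228827  1.15148361 -0.84713698]
50 [ 74.8 -44.9 107. ] [-0.27679238  0.36013017  2.00585958  0.97411947  1.16604677 -0.71354216]
50 [ 74.8 -14.9  97. ] [-0.22485752  0.37337449  2.01194801  1.00996642  1.12533756 -0.70968757]
```

```bash
python3 - <<'E'
from h import *
manip.set_gripper(0,15)
manip.move_linear(W(.0748,-.0945,.045),.08)
manip.move_linear(W(.0748,-.0965,.030),.06)
s=manip.state(); print(s["gripper_width"],(Rr(s["tool_pos"])*1e3).round(1),s["contact_force"].round(2))
manip.set_gripper(.018); manip.dwell(.3)
b=cap("wrist"); s=manip.state(); pickle.dump((b,s),open("c5.pkl","wb")); print(s["clock"])
im=b["image"][0:300,130:430]; cv2.imwrite("pics/w_lean.png",cv2.resize(im,(600,600),interpolation=cv2.INTER_CUBIC))
for v in range(110,250,12): print(v,p3(b,275,v))
E
```

```text
0.008216923125829233 [ 74.5 -96.7  29.4] [-0.32  0.31  0.72]
15.0667
110 [ 75.1 -15.6  48.5]
122 [ 75.1 -20.2  50. ]
134 [ 75.1 -24.9  49.6]
146 [ 75.1 -30.5  40.5]
158 [ 75.1 -35.9  40.2]
170 [ 75.  -43.2  28.9]
182 [ 75.  -49.4  27.9]
194 [ 75.  -55.8  27.3]
206 [ 75.  -62.7  25.7]
218 [ 75.  -69.6  24.8]
230 [ 75.  -76.8  23.9]
242 [ 75.  -84.5  22.5]
```

View pics/w_lean.png

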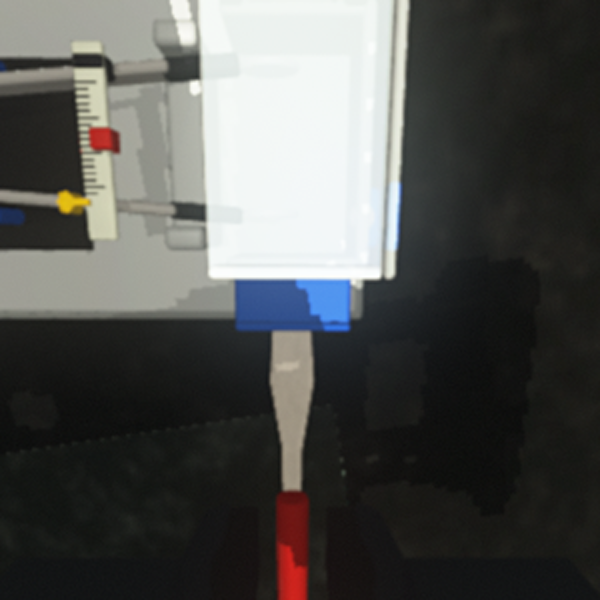

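```bash
cat >> h.py <<'E'
TIP2,DEP=.0665,.0182; D=np.radians
def tcp2(ty,tz,nu,psi,x=.0748):
    c,s=np.cos(nu),np.sin(nu)
    gy=ty-(TIP2*c+.0036*s); gz=tz-(TIP2*s-.0036*c)
    return W(x,gy+DEP*np.sin(psi),gz-DEP*np.cos(psi))
E
python3 - <<'E'
from h import *
manip.move_linear(W(.0748,-.096,.0055),.08)
s=manip.state(); print((Rr(s["tool_pos"])*1e3).round(1),s["contact_force"].round(2))
manip.set_gripper(0,60)
s=manip.state(); print(s["gripper_width"],s["grasp_force"])
for nu,tz in((2,.0325),(-5,.0325)):
    ps=nu-9; manip.move_linear(tcp2(-.030,tz,D(nu),D(ps)),.05,rotp(D(ps)))
    s=manip.state(); print((Rr(s["tool_pos"])*1e3).round(1),s["contact_force"].round(2),s["gripper_width"])
ps=-14;y0=-.030
for tz in(.036,.039,.042,.045):
    manip.move_linear(tcp2(y0,tz,D(-5),D(ps)),.03)
    b=cap("wrist"); s=manip.state(); print(tz,s["contact_force"].round(2),round(s["gripper_width"],5))
    L=max(blobs(b,"blue",(150,0,420,260),20),key=lambda t:t[1]); u,v=L[0].astype(int); print("lip",L[1],p3(b,u,v),[p3(b,u,vv).tolist() for vv in (v+35,v+60)])
print(s["clock"]); pickle.dump((b,s),open("c6.pkl","wb"))
E
```

```text
[ 73.8 -96.2   4.2] [ 0.11  0.59 -0.08]
0.008672836302397388 59.999954933300614
[ 75.  -97.9  15.9] [ 0.54 -0.5  -0.88] 0.00854396690434201
[ 74.5 -99.8  23.7] [-0.6   0.57 -0.44] 0.008609878388589157
0.036 [ 0.21  0.48 -0.07] 0.0086
lip 1434 [ 75.1 -34.6  40.4] [[75.0, -51.2, 38.6], [75.0, -63.1, 39.9]]
0.039 [ 0.24 -1.21 -1.42] 0.00887
lip 1406 [ 75.4 -34.2  41.5] [[75.4, -50.8, 39.8], [75.4, -62.5, 41.6]]
0.042 [-0.75 -0.1  -2.37] 0.00867
lip 1385 [ 75.4 -34.4  42. ] [[75.4, -51.1, 40.7], [75.4, -62.6, 43.0]]
0.045 [-0.05  1.19 -4.74] 0.00891
lip 1362 [ 75.3 -34.3  42.3] [[75.3, -50.7, 42.2], [75.3, -62.4, 44.4]]
17.7667
```

```bash
python3 - <<'E'
from h import *
y0=-.030
for tz,ps in((.048,-12),(.052,-9),(.056,-6)):
    nu=ps+9
    manip.move_linear(tcp2(y0,tz,D(nu),D(ps)),.03,rotp(D(ps)))
    b=cap("wrist"); s=manip.state(); print(tz,s["contact_force"].round(2),round(s["gripper_width"],5))
    L=max(blobs(b,"blue",(150,0,420,260),20),key=lambda t:t[1]); u,v=L[0].astype(int); print("lip",L[1],p3(b,u,v),[p3(b,u,vv).tolist() for vv in (v+35,v+60)])
print(s["clock"]); pickle.dump((b,s),open("c6.pkl","wb"))
E
```

```text
0.048 [ 0.95 -0.48  0.15] 0.00858
lip 1898 [ 75.2 -31.8  51.7] [[75.2, -47.8, 49.8], [75.1, -59.7, 50.3]]
0.052 [ 0.37 -0.07  0.07] 0.00874
lip 2131 [ 75.3 -30.4  56.1] [[75.2, -46.1, 52.9], [75.1, -57.7, 53.2]]
0.056 [ 0.01 -0.47 -0.36] 0.00888
lip 2140 [ 75.2 -29.3  59.8] [[75.2, -44.8, 55.5], [75.2, -56.3, 55.2]]
18.6667
```

The catch has let go and the lip has risen from 40 to 60 mm. Now I swing the guard over along its arc.

```bash
python3 - <<'E'
from h import *
def tip(th,r=.061): return HY-r*np.cos(th)-.003*np.sin(th), HZ+r*np.sin(th)-.003*np.cos(th)
for th in(.45,.65,.85,1.05,1.25,1.45,1.65,1.85,2.05):
    y,z=tip(th, .061 if th<1 else .056)
    manip.move_linear(tcp2(y,z,D(2),D(-6)),.09)
s=manip.state(); print(s["contact_force"].round(2),s["clock"])
b=cap("wrist"); manip.dwell(.3)
manip.move_linear(tcp2(-.03,.105,D(2),D(-6)),.15)
c=cap("scene"); b=cap("wrist");s=manip.state(); print(s["clock"],s["contact_force"].round(2))
im=np.hstack([cv2.resize(c["image"][130:250,170:330],(400,300),interpolation=cv2.INTER_CUBIC),cv2.resize(b["image"],(400,300))])
cv2.imwrite("pics/open.png",im); pickle.dump((b,c,s),open("c7.pkl","wb"))
E
```

```text
[ 0.96  0.2  -1.33] 21.15
22.3083 [-0.67  1.1  -0.82]
```

View pics/open.png

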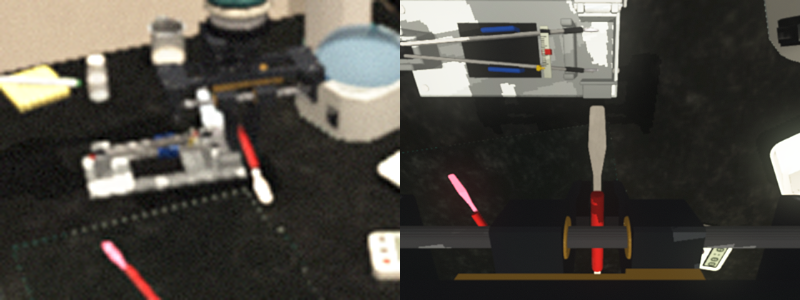

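The clear guard is over on its far side and the disc tips are uncovered, with the spatula still held. I'll lay the spatula back where it came from.

```bash
python3 - <<'E'
from h import *
manip.move_linear(tcp2(-.07,.12,D(2),D(-6)),.2)
r=down(np.radians(10.26)); P=np.array([.4569,-.2214,0])
manip.move_pose(P+[0,0,.06],r)
manip.move_linear(P+[0,0,.008],.12)
s=manip.state(); e=s["tool_pos"]-(P+[0,0,.008]); print(e,s["contact_force"].round(2))
manip.move_linear(P+[0,0,.003-e[2]],.03)
s=manip.state(); print(s["tool_pos"],s["contact_force"].round(2))
manip.set_gripper(.013,10); manip.dwell(.3)
manip.set_gripper(.03); manip.move_linear(P+[0,0,.09],.15)
b=cap("wrist"); s=manip.state(); print(s["clock"])
for k in("red","white"):
    for ce,n,bx in blobs(b,k,(200,60,360,300),60): print(k,ce.round(1),n,pt(b,ce,.004).round(3),b["z_map"][int(ce[1]),int(ce[0])])
    
def q(u,v):
    z=np.median(b["z_map"][v-1:v+2,u-1:u+2]); return (b["p"]+b["R"]@(np.linalg.solve(b["intrinsics"],[u,v,1.])*z)).round(4)
for v in(120,150,180,220,250,280): print(v,q(275,v))
cv2.imwrite("pics/laid.png",b["image"])
E
```

```text
[4.24179910e-04 3.91733865e-04 7.07158112e-06] [ 0.22  0.33 -0.15]
[ 0.45727934 -0.22163166  0.00343355] [0.05 0.24 0.35]
26.4833
red [277.1 246.1] 956 [ 0.462 -0.246  0.004] 0.24581318
white [285.4  71.2] 366 [ 0.444 -0.113  0.004] 0.21297394
white [274.8 164.3] 936 [ 0.448 -0.179  0.004] 0.23392974
white [278.4 294.2] 91 [ 0.472 -0.291  0.004] 0.26919812
120 [ 4.428e-01 -1.466e-01  3.000e-04]
150 [ 0.4467 -0.1682  0.0019]
180 [ 0.4508 -0.1912  0.0018]
220 [ 0.4563 -0.2216  0.0094]
250 [ 0.461  -0.2476  0.009 ]
280 [ 0.4659 -0.2751  0.009 ]
```

```bash
python3 - <<'E'
from h import *
r=down(PHI-np.pi/2)
manip.set_gripper(.05,20)
manip.move_pose(W(0,0,.17),r)
manip.move_linear(W(0,0,.12),.15)
b=cap("wrist"); s=manip.state(); print((Rr(s["tool_pos"])*1e3).round(1),s["clock"],b["image"].shape)
pickle.dump((b,s),open("c8.pkl","wb")); cv2.imwrite("pics/tw.png",b["image"])
for k,z in(("blue",.042),("yellow",.047),("red",.048)):
    for ce,n,bx in blobs(b,k,(150,60,400,330),8): print(k,ce.round(1),n,[(Rr(pt(b,q,z))[:2]*1e3).round(1).tolist() for q in[ce,*bx]])
E
```

```text
[  0.6   0.  120.6] 29.7917 (420, 560, 3)
blue [172.8  86.7] 245 [[98.6, 70.6], [101.7, 80.5], [101.6, 61.2], [95.2, 61.8], [95.2, 81.2]]
blue [152.6 124.6] 254 [[73.5, 87.7], [89.4, 87.5], [89.4, 82.6], [60.6, 86.1], [60.6, 91.2]]
blue [256.3 218.5] 151 [[2.3, 14.9], [15.7, 17.6], [16.0, 13.8], [-11.4, 12.1], [-11.8, 16.1]]
blue [292.4 218.7] 140 [[2.2, -13.5], [-11.5, -11.3], [16.0, -12.5], [15.8, -15.8], [-11.8, -14.7]]
yellow [291.2 185.5] 29 [[30.0, -11.9], [30.0, -9.2], [32.7, -11.7], [29.3, -15.1], [26.6, -12.6]]
yellow [156.1 314.5] 232 [[-82.9, 102.4], [-95.6, 113.7], [-69.0, 101.3], [-73.5, 92.0], [-100.4, 104.3]]
yellow [397.6 313.4] 42 [[-82.0, -104.8], [-76.0, -101.5], [-75.1, -104.4], [-90.1, -109.4], [-91.0, -106.5]]
yellow [389.2 312.8] 27 [[-81.4, -97.5], [-82.6, -93.2], [-76.6, -97.6], [-81.1, -102.0], [-87.2, -97.6]]
red [276.2 174. ] 17 [[38.8, -0.8], [40.3, 0.1], [40.3, -2.1], [37.4, -2.1], [37.4, 0.1]]
```

View pics/tw.png

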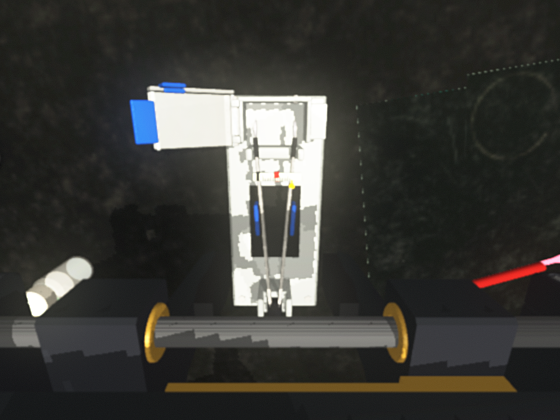

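The guard lies open at upper left with its lip at (145,121). The pads are at (256,218) and (292,218), the pointer at (291,185) and the rider at (276,174). The grip centre is 2.2 mm ahead of my estimate and 0.7 mm to the left, so I'll correct for that and grasp.

```bash
cat >> h.py <<'E'
def gap(b,s,z0=.047,gz=.016):   # pointer & rider in tool-aligned tweezer frame (mm), height rel. to TCP
    z=s["tool_pos"][2]-gz+z0; o=[]
    for k in("yellow","red"):
        bl=[t for t in blobs(b,k,(240,140,330,215),5)]
        for t in bl: o.append((k,t[1],t[0].round(1).tolist(),(Rr(pt(b,t[0],z))[:2]*1e3).round(2).tolist()))
    return o
E
python3 - <<'E'
from h import *
P=lambda z:W(.0022,.0007,z)
manip.move_linear(P(.03),.12)
s=manip.state(); e=Rr(s["tool_pos"])-[.0022,.0007,.03]; print(e*1e3)
manip.move_linear(P(.016)-W(*e)+G,.05)
s=manip.state(); print((Rr(s["tool_pos"])*1e3).round(1),s["contact_force"].round(2))
manip.set_gripper(.027,20)
s=manip.state(); print(s["gripper_width"],s["grasp_force"],s["contact_force"].round(2))
b=cap("wrist"); print(gap(b,s))
manip.move_linear(P(.05),.06)
s=manip.state(); print((Rr(s["tool_pos"])*1e3).round(1),s["contact_force"].round(2),s["gripper_width"],s["grasp_force"])
b=cap("wrist"); print(gap(b,s)); cv2.imwrite("pics/l1.png",b["image"])
manip.move_linear(P(.19),.12)
s=manip.state(); b=cap("wrist"); print(gap(b,s),s["clock"],s["gripper_width"],s["grasp_force"])
pickle.dump((b,s),open("c9.pkl","wb"))
cv2.imwrite("pics/l2.png",cv2.resize(b["image"][90:330,160:400],(600,600),interpolation=cv2.INTER_CUBIC))
E
```

```text
[0.71580092 0.35721147 0.77075514]
[ 1.   0.1 14.7] [ 0.01  0.01 -0.81]
0.02703642851531963 4.626554315909743 [ 0.74 -0.79  0.05]
[]
[ 2.2  0.7 50.2] [-0.11 -0.42 -1.29] 0.026693743964077456 4.310142849572003
[]
[] 33.8083 0.02712474845482624 4.687485136091709
```

View pics/l2.png

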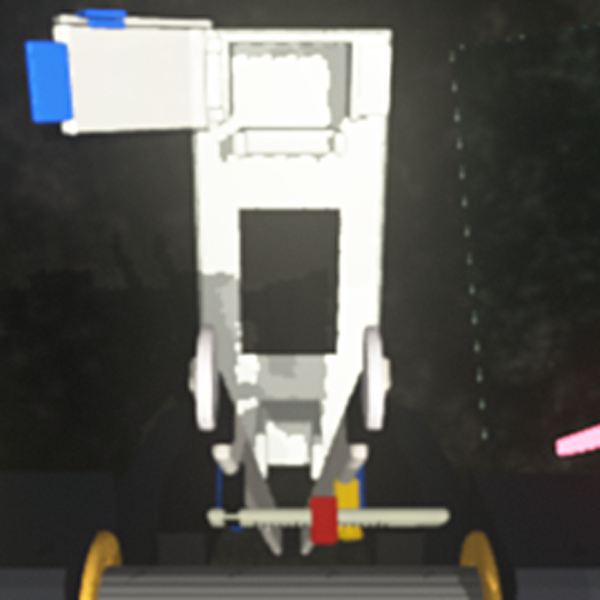

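The tweezers are lifted. In the view, the red rider is at (323,520), the yellow pointer is at (347,510) behind the scale, and the discs are apart at (205,378) and (375,378). Next I measure the gap and the level.

```bash
cat >> h.py <<'E'
def meas(b,s):
    o={}
    Rt=R.from_rotvec(s["tcp_rot"]).as_matrix()
    for k in("yellow","red"):
        L=max(blobs(b,k,(262,270,318,312),8),key=lambda t:t[1])
        x0,y0=L[2].min(0); x1,y1=L[2].max(0); u,v=(x0+x1)/2,(y0+y1)/2; z=np.median(b["z_map"][int(L[0][1])-1:int(L[0][1])+2,int(round(u))-1:int(round(u))+2])
        P=b["p"]+b["R"]@(np.linalg.solve(b["intrinsics"],[L[0][0],v,1.])*z); o[k]=(Rt.T@(P-s["tool_pos"]))*1e3
        o[k+"px"]=(L[0].round(2).tolist(),[x0,x1,y0,y1],L[1])
    return o
E
python3 - <<'E'
from h import *
b,s=pickle.load(open("c9.pkl","rb"))
for k,v in meas(b,s).items(): print(k,v)
Rt=R.from_rotvec(s["tcp_rot"]).as_matrix()
def t(u,v):
    z=b["z_map"][v,u]; return (Rt.T@(b["p"]+b["R"]@(np.linalg.solve(b["intrinsics"],[u,v,1.])*z)-s["tool_pos"])*1e3).round(1)
for u,v in((260,297),(330,297),(250,297),(242,235),(310,235),(242,250),(310,250),(242,225),(310,225),(300,275),(251,275)): print((u,v),t(u,v))
E
```

```text
yellow [ 13.52581652   9.07932173 -40.19642841]
yellowpx ([298.34, 287.5], [np.float64(292.59999656677246), np.float64(303.5399932861328), np.float64(280.8800001144409), np.float64(294.0999984741211)], 105)
red [ 15.45397716   4.94933003 -50.4375277 ]
redpx ([289.23, 297.93], [np.float64(284.0), np.float64(294.0), np.float64(289.0), np.float64(307.0)], 188)
(260, 297) [ 14.9  -5.9 -49. ]
(330, 297) [ 15.1  20.2 -49.2]
(250, 297) [ 15.6  -9.5 -50. ]
(242, 235) [ 48.8  -9.  -71.3]
(310, 235) [ 47.9   9.5 -69.1]
(242, 250) [ 44.3  -9.2 -71.1]
(310, 250) [ 44.3   9.4 -71.1]
(242, 225) [ 50.3  -9.4 -67.7]
(310, 225) [ 50.3   9.5 -67.6]
(300, 275) [ 24.3   8.8 -49.3]
(251, 275) [ 24.5  -8.9 -49.6]
```

```bash
python3 - <<'E'
from h import *
a=cv2.imread("pics/l1.png")[90:330,160:400]
d=cams.capture("scene"); manip.dwell(.5); s=manip.state(); b=cap("wrist"); print({k:v for k,v in meas(b,s).items() if len(v)==3},s["clock"])
im=np.hstack([cv2.resize(a,(400,400),interpolation=cv2.INTER_CUBIC),cv2.resize(d["image"][100:220,180:300],(400,400),interpolation=cv2.INTER_CUBIC)])
cv2.imwrite("pics/l1b.png",im)
E
```

```text
{'yellow': array([ 13.23816418,   9.1202064 , -39.67999983]), 'yellowpx': ([298.34, 287.45], [np.float64(292.6307735443115), np.float64(303.5999984741211), np.float64(280.8615379333496), np.float64(293.98461532592773)], 107), 'red': array([ 15.48257125,   4.96678336, -50.47912298]), 'redpx': ([289.29, 297.93], [np.float64(284.0), np.float64(294.0), np.float64(289.0), np.float64(307.0)], 188)} 34.4083
```

View pics/l1b.png

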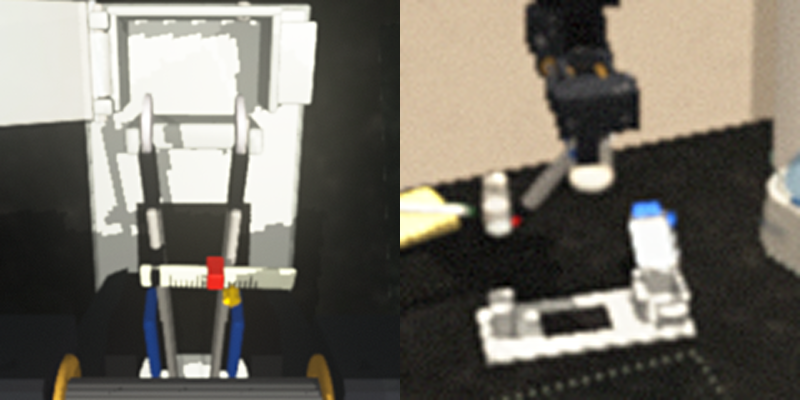

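The tweezers rotated about 46° nose-up in the light grip, and now hold still. I'll squeeze to the target width, which also firms the hold, and then pitch the hand to bring them level.

```bash
cat >> h.py <<'E'
def rott(a): return (R.from_rotvec(EY*a)*R.from_rotvec(down(PHI-np.pi/2))).as_rotvec()
def tcpt(x,y,gz,a):  # grip point (19 mm behind TCP) fixed
    zt=R.from_rotvec(rott(a)).as_matrix()[:,2]; return W(x,y,gz)+.019*zt
def tilt(b,s):
    m=meas(b,s); r=m["red"]; return np.degrees(np.arctan2(-r[2]-19,r[0]))-18.4-3
E
python3 - <<'E'
from h import *
for x,y,z in((0,0,.21),(0,0,.25),(-.02,0,.25),(0,-.1,.25)):
  for a in(20,40,46): print(x,y,z,a,inverse_kinematics(tcpt(x,y,z,D(a)),rott(D(a))))
for w in(.0255,.0245):
    manip.set_gripper(w,25); s=manip.state(); b=cap("wrist"); m=meas(b,s)
    print(w,s["gripper_width"],s["grasp_force"],"diff y",m["yellow"][1]-m["red"][1],m["yellowpx"],m["redpx"],tilt(b,s))
E
```

```text
0 0 0.21 20 [0.2109142  0.28802195 1.70017801 0.12317449 1.48169513 1.90539111]
0 0 0.21 40 [0.16497756 0.49371047 1.52514062 0.20868326 1.79063553 1.86553343]
0 0 0.21 46 [0.15500319 0.55418527 1.47932666 0.23234745 1.87856385 1.86130722]
0 0 0.25 20 [0.2109142  0.25844729 1.66128183 0.12271098 1.54964956 1.91379907]
0 0 0.25 40 [0.16497756 0.46186218 1.49413549 0.21204368 1.85210431 1.87907915]
0 0 0.25 46 [0.15500319 0.52110841 1.45139182 0.23732994 1.93790208 1.87635005]
-0.02 0 0.25 20 [0.22202702 0.22460828 1.7029271  0.12631042 1.54060866 1.9231802 ]
-0.02 0 0.25 40 [0.17355436 0.42802445 1.54224003 0.21664417 1.8364783  1.88397009]
-0.02 0 0.25 46 [0.16306778 0.48728323 1.50134427 0.24180123 1.92048029 1.87993703]
0 -0.1 0.25 20 [0.06256333 0.19840592 1.73444795 0.07390824 1.55026358 1.77409379]
0 -0.1 0.25 40 [0.03375906 0.41053172 1.56674043 0.12585849 1.85152051 1.75114514]
0 -0.1 0.25 46 [0.02758896 0.47161643 1.52418067 0.14034837 1.93695321 1.74890368]
0.0255 0.025554590993569652 6.500347824767232 diff y 2.5601360558564084 ([296.31, 285.93], [np.float64(291.0), np.float64(300.0), np.float64(282.0), np.float64(292.0)], 72) ([291.5, 297.99], [np.float64(285.80531120300293), np.float64(297.5221252441406), np.float64(288.38053131103516), np.float64(307.5309753417969)], 190) 42.32484833142693
0.0245 0.025098613447327302 7.6535044983029366 diff y 0.8416524478908798 ([293.6, 284.55], [np.float64(289.0), np.float64(298.0), np.float64(281.0), np.float64(287.0)], 58) ([293.26, 297.84], [np.float64(288.0), np.float64(298.0), np.float64(288.0), np.float64(307.0)], 195) 42.064091375032284
```

```bash
python3 - <<'E'
from h import *
for a,z in((21,.23),(43,.25)):
    manip.move_linear(tcpt(0,0,z,D(a)),.05,rott(D(a)))
    s=manip.state(); b=cap("wrist"); m=meas(b,s)
    print(a,s["gripper_width"],s["grasp_force"],"diff y",m["yellow"][1]-m["red"][1],m["yellowpx"],m["redpx"],tilt(b,s),s["clock"])
pickle.dump((b,s),open("c10.pkl","wb"))
E
```

```text
21 0.02441935476364573 7.649761964567006 diff y 0.8341168039586471 ([293.68, 284.51], [np.float64(289.0), np.float64(298.0), np.float64(281.0), np.float64(287.0)], 57) ([293.36, 297.3], [np.float64(288.0), np.float64(298.0), np.float64(288.0), np.float64(306.0)], 183) 42.06337805329171 35.6333
43 0.024953972136936124 7.6586038316600025 diff y 0.7694016429910358 ([293.64, 284.57], [np.float64(289.0), np.float64(298.0), np.float64(281.0), np.float64(287.0)], 56) ([293.41, 297.3], [np.float64(288.0), np.float64(298.0), np.float64(289.0), np.float64(306.0)], 181) 42.71887499661336 36.325
```

```bash
python3 - <<'E'
from h import *
for f in("c4.pkl","c5.pkl","c8.pkl"):
    b,s=pickle.load(open(f,"rb"))
    roi=(262,165,300,192) if f=="c8.pkl" else (130,40,230,180)
    for k in("yellow","red"):
        L=max(blobs(b,k,roi,5),key=lambda t:t[1]); u,v=L[0]
        print(f,k,L[1],L[0].round(1),"z.046",(Rr(pt(b,L[0],.046))*1e3).round(2),"z.050",(Rr(pt(b,L[0],.050))*1e3).round(2),"depth",p3(b,int(round(u)),int(round(v))))
b,s=pickle.load(open("c10.pkl","rb"))
print("world pts now (rest frame mm)")
for f in("c9.pkl","c10.pkl"):
    b,s=pickle.load(open(f,"rb")); print(f)
    for v in (235,245,255): print(v,[(u,p3(b,u,v).tolist()) for u in range(236,324,4) if b["z_map"][v,u]<.13])
cv2.imwrite("pics/fin.png",cv2.resize(b["image"][200:330,210:370],(800,650)[:2] if 0 else (720,585),interpolation=cv2.INTER_CUBIC))
E
```

```text
c4.pkl yellow 75 [190.5 114.2] z.046 [ 30.37 -11.89  46.  ] z.050 [ 31.45 -11.92  50.  ] depth [ 31.3 -11.8  48.5]
c4.pkl red 62 [203.5  91.1] z.046 [38.12 -0.42 46.  ] z.050 [39.01 -0.72 50.  ] depth [39.2 -0.7 49.7]
c5.pkl yellow 135 [165.1 100.8] z.046 [ 30.37 -11.94  46.  ] z.050 [ 31.75 -12.13  50.  ] depth [ 31.2 -12.2  48.6]
c5.pkl red 142 [181.4  69.3] z.046 [38.11 -0.27 46.  ] z.050 [39.26 -0.81 50.  ] depth [39.  -0.7 49.7]
c8.pkl yellow 29 [291.2 185.5] z.046 [ 29.78 -11.99  46.  ] z.050 [ 30.68 -11.78  50.  ] depth [ 30.  -11.7  48.6]
c8.pkl red 17 [276.2 174. ] z.046 [38.48 -0.78 46.  ] z.050 [39.22 -0.77 50.  ] depth [39.2 -0.6 50. ]
world pts now (rest frame mm)
c9.pkl
235 [(236, [48.3, 11.8, 254.7]), (240, [50.1, 10.1, 259.1]), (244, [49.3, 9.3, 257.3]), (304, [45.9, -8.3, 249.0]), (308, [49.8, -8.4, 258.6]), (312, [49.8, -9.5, 258.5])]
245 [(236, [45.1, 12.0, 254.6]), (240, [47.6, 10.1, 260.1]), (244, [47.0, 9.2, 258.9]), (248, [42.3, 9.1, 248.3]), (300, [39.1, -7.8, 241.1]), (304, [43.0, -8.3, 249.9]), (308, [47.4, -8.3, 259.8]), (312, [47.2, -9.5, 259.4])]
255 [(240, [44.5, 10.3, 259.8]), (244, [44.1, 9.3, 259.1]), (248, [39.7, 9.0, 250.1]), (252, [35.5, 8.6, 241.3]), (296, [28.9, -7.5, 227.9]), (300, [36.9, -7.6, 244.3]), (304, [40.1, -8.3, 251.0]), (308, [44.3, -8.5, 259.5]), (312, [44.1, -9.6, 259.1])]
c10.pkl
235 [(244, [66.7, 9.2, 253.3]), (248, [70.1, 7.7, 254.9]), (252, [61.4, 7.4, 250.8]), (300, [69.5, -6.5, 254.6]), (304, [65.7, -8.0, 252.9])]
245 [(244, [64.9, 9.3, 255.6]), (248, [68.5, 7.8, 257.2]), (252, [59.4, 7.4, 253.3]), (296, [57.4, -6.1, 252.4]), (300, [68.4, -6.4, 257.2]), (304, [64.1, -8.0, 255.3])]
255 [(244, [57.4, 9.9, 255.7]), (248, [65.9, 7.9, 259.1]), (252, [56.9, 7.5, 255.5]), (256, [50.5, 6.7, 253.0]), (292, [45.7, -5.5, 251.2]), (296, [56.4, -6.1, 255.4]), (300, [65.9, -6.5, 259.0]), (304, [57.4, -8.5, 255.8])]
```

View pics/fin.png

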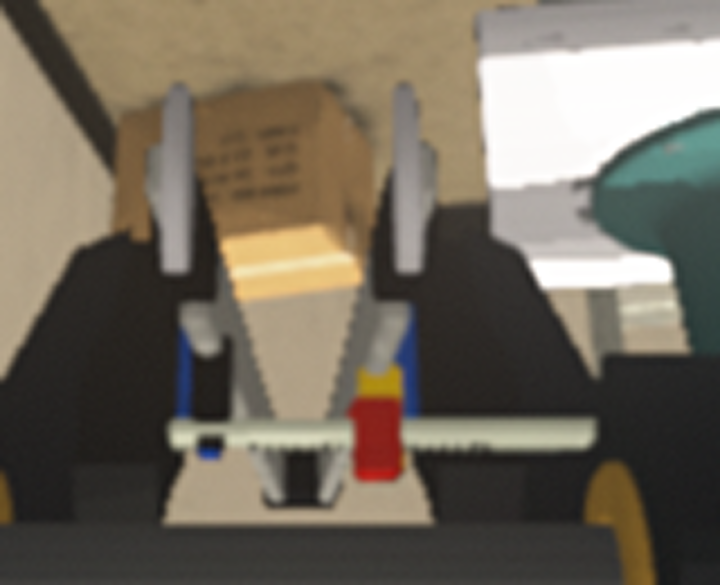

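```bash
python3 - <<'E'
from h import *
manip.set_gripper(.0238,25); manip.dwell(.2)
ws=[];ds=[];gs=[]
for i in range(6):
    s=manip.state(); b=cap("wrist"); m=meas(b,s); ws.append(s["gripper_width"]); ds.append(m["yellow"][1]-m["red"][1])
    q=lambda us,sg:[(u,p3(b,u,250)[1]) for u in us if b["z_map"][250,u]<.11]
    L=max(y for u,y in [(0,0)]) 
    ys=np.array([p3(b,u,v)[1] for v in(240,245,250) for u in range(240,316) if .05<b["z_map"][v,u]<.115 and p3(b,u,v)[0]>62])
    gs.append((ys[ys>0].min(),ys[ys<0].max()))
print(np.mean(ws),np.mean(ds),gs,m["yellowpx"],m["redpx"],tilt(b,s),s["clock"],s["grasp_force"])
b0,s0=pickle.load(open("c10.pkl","rb"))
ys=np.array([p3(b0,u,v)[1] for v in(240,245,250) for u in range(240,316) if .05<b0["z_map"][v,u]<.115 and p3(b0,u,v)[0]>62]); print("before",ys[ys>0].min(),ys[ys<0].max())
cv2.imwrite("pics/fin2.png",cv2.resize(b["image"][270:320,260:340],(800,500),interpolation=cv2.INTER_CUBIC))
E
```

```text
0.023722367754045338 -0.1892328165830325 [(np.float64(6.4), np.float64(-5.2)), (np.float64(6.4), np.float64(-5.2)), (np.float64(6.4), np.float64(-5.2)), (np.float64(6.3), np.float64(-5.3)), (np.float64(6.3), np.float64(-5.3)), (np.float64(6.3), np.float64(-5.3))] ([292.38, 284.34], [np.float64(287.15999603271484), np.float64(297.65999603271484), np.float64(280.73999786376953), np.float64(288.0)], 53) ([294.59, 297.22], [np.float64(288.741174697876), np.float64(300.44117736816406), np.float64(287.8411750793457), np.float64(306.52941131591797)], 182) 42.48783169607291 37.0417 8.486071368679404
before 7.1 -5.8
```

```bash
python3 - <<'E'
from h import *
im=cv2.imread("pics/fin2.png"); h=cv2.cvtColor(im,cv2.COLOR_BGR2HSV); H,S,V=cv2.split(h)
y=(H>18)&(H<38)&(S>100)&(V>80); r=((H<8)|(H>172))&(S>150)&(V>80)
for row in range(80,460,20):
    f=lambda m:(np.nonzero(m[row])[0][[0,-1]].tolist() if m[row].sum()>3 else None)
    print(row,"y",f(y),"r",f(r))
E
```

```text
80 y None r None
100 y None r None
120 y [281, 376] r None
140 y [280, 381] r None
160 y [281, 381] r None
180 y [282, 301] r None
200 y None r [295, 400]
220 y None r [293, 400]
240 y None r [304, 398]
260 y None r [306, 400]
280 y None r [306, 400]
300 y None r [301, 405]
320 y None r [300, 407]
340 y None r [298, 401]
360 y None r [305, 384]
380 y None r None
400 y None r None
420 y None r None
440 y [791, 799] r None
```

```bash
python3 - <<'E'
from h import *
manip.set_gripper(.0240,25); manip.dwell(.4)
for i in range(3):
    s=manip.state(); b=cap("wrist"); m=meas(b,s)
    ys=np.array([p3(b,u,v)[1] for v in(240,245,250) for u in range(240,316) if .05<b["z_map"][v,u]<.115 and p3(b,u,v)[0]>62])
    print(s["gripper_width"],m["yellow"][1]-m["red"][1],ys[ys>0].min()-ys[ys<0].max(),tilt(b,s),s["grasp_force"],s["clock"],np.abs(s["joint_velocities"]).max())
E
```

```text
0.02387478121838739 0.0570671121356483 12.0 42.574084141662844 7.6944019517395645 37.7083 0.0008477759991300255
0.02411006572553207 0.1719434817405574 12.0 42.55023572456732 7.694415823789313 37.7583 0.0011691260788179842
0.023918414112092883 0.0900303228344308 12.0 42.49654755281701 7.694578677183017 37.8083 0.0017218809629017497
```

The disc gap (12.0 mm against the 12.06 mm target) and the direct pointer-to-rider reading (about 0.1 mm) now agree, and the tweezers are steady and level. I'm handing the job in.

```bash
python3 -c "
from cell import order
print(order.close_job())"
```

```text
the job is handed in; nothing more can be done
None
```

The job is handed in with the guard open, the spatula back flat, and the tweezers held steady and level about 25 cm up, pointer within about 0.1 mm of the rider; however, they did not come out level, as they tipped about 45° nose-up in the light grip during the lift and I levelled them afterwards by pitching the hand.

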